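# Click the mug warmer's wheel to the keep-warm mark

### The arm

A 6-joint arm with a two-finger parallel gripper is mounted at the origin on the work surface; the furniture and walls round the work are solid. World frame = base frame: x ahead of the robot, y to its left, z up, the work surface at z = 0. Lengths are in mm, angles in rad, forces in N, time in s.
With the tool pointing down it reaches from about 350 to 975 mm from the base axis. Payload 7.1 kg.
Tool frame: the origin (TCP) lies on the front face of the gripper's body, between the roots of the fingers; the fingertips stand 80 mm ahead of it and the grasp point (between the pads) lies 61 mm ahead of it (env.tips_ahead is the distance from the TCP to the fingertips, in mm); z points along the fingers, y is the line along which they close (so a half turn about z gives the same grasp; the last joint's range is limited). The gripper opens to 88 mm and grips with 3 to 60 N. Pads are 20 mm wide; open, the fingers measure 115 mm over their backs; the gripper's body (75 mm by 178 mm) begins 61 mm behind the grasp point.
Start: joints at [-1.293, 0.423, 1.63, -0, 1.089, -0.019], TCP at [182.807, -597.651, 302.675] pointing down, gripper open.
Joint ranges: [-3, 3], [-0.9, 2.11], [0.09, 2.58], [-1.31, 4.45], [0.11, 2.69], [-2.54, 2.54]. Speed limits (rad/s): [2.39, 2.39, 3.01, 3.14, 3.14, 3.14].

### API

Orientations are given as a unit quaternion [x, y, z, w].
In Python, from station import env, set_gripper, viewer, workorder gives the robot as it stands. Calls block until the motion is done:
- env.reach(position, orientation): joint-space move of the TCP to a pose.
- env.move_l(position, rot=None, rate=150, f_stop=None): straight line of the TCP; rot=None keeps the orientation; rate is the mean speed in mm/s. With f_stop (N) it stops when the force on the tool has changed by that much, and returns True; else False.
- env.move_joints(angles): joint-space move.
- set_gripper(opening): finger opening in mm; the grip force is fixed at half the most; returns when the fingers have stopped.
- env.hold(seconds).
- env.ik(position, orientation): joint angles nearest the present ones, or None.
- env.read_state(): the state.
- viewer.camera(name): name is "scene" or "top" or "wrist"; returns the picture (420x560x3 uint8, blue, green, red); there is no depth.
- viewer.camera_params(name): a dict with "fx", "fy", "cx", "cy" (pixels), "pose" (4x4, takes a point from camera to world coordinates); the wrist camera has in their place "tool_from_camera" (4x4, takes a point from camera to tool coordinates, whose origin is the TCP and whose axes are the flange's). Camera axes: x right, y up, looking along -z (the intrinsics and any distortion apply to the point x, -y, -z); pixel columns grow to the right and rows downward; lengths in mm; the calibration is good to about 2 mm. A picture is of the moment at which its call begins: read the wrist's pose just before it. camera_params takes no time and is no camera call.
A pose or a line that the arm cannot do raises env.IKError and nothing moves.
- workorder.sign_off(): hands the job in; it is judged then, once.
The state is a dict: "time_s": time; "qpos": joint angles; "dq": joint speeds; "tau": joint torques, N m; "tool_pos": TCP position; "orientation": TCP orientation; "force": force on the tool from outside, world axes, zero at the start; "wrist_torque": the same for the moment, N m; "width": finger opening in mm; "grip_force": force on a finger pad.
Only numpy, scipy, OpenCV 4.12 (cv2) and the standard library are available. Lean on these libraries where they do the work, as an engineer would, in place of code of your own. Each camera call takes 0.05 s, during which the arm holds its last target. There are 200 camera calls.

### The job

Two identical drink warmers stand on the worktop, one with the mug on it and one with the small dip bowl. Turn the knurled wheel of the warmer that carries the mug clockwise, by pressing a fingertip on it and dragging, until it clicks into place with its white pointer at the long bar mark. Leave the other warmer's wheel at its setting, leave the mug, the bowl, the spice jar between the warmers and the pen where they stand, and lift nothing.

Things in the scene. Friction and masses are not known exactly. Their poses are not given: they have to be found in the camera images.
- warmer_a: the warmer that carries the mug: a fixed white box 262 (x) by 144 (y) mm, top face 40 mm above the worktop. Origin: centre of its underside; x points from the wheel end (nearer the robot) to the hot-zone end, z up. Round steel hot zone (120 mm across, top at 44 mm) centred at x = +68 mm, wheel at x = -70 mm. The two warmers may stand either way round, left and right
- warmer_b: the other warmer, which carries the small dip bowl; the same make, sizes and axes as warmer_a
- warmer_a_axle (a point): centre of the top face of warmer_a's wheel, 59 mm above the worktop, on its upright axis. The wheel is a flat black disc 96 mm across, 18 mm thick, too wide to pinch, rim knurled; its top is flat, rigid and finely ribbed outside 24 mm radius. A closed fingertip pressed down there with 8 to 15 N drags it round by friction (coefficient 0.4 or more)
- warmer_a_pointer (a point): the outer end of the white pointer line on top of warmer_a's wheel, 47 mm from its axis; the line is flush, nothing to push against
- warmer_a_mark (a point): middle of the long black bar mark (20 mm long, 62.5 mm from the axis) on warmer_a's top, on the side of the wheel towards the hot zone; the other settings are marked by round dots
- warmer_a_wheel (a joint): angle of warmer_a's wheel, rad, growing clockwise seen from above; 0 when the pointer is at the long bar. Detents at -1.0, -0.5, 0 and +0.5, stops just past -1.0 and +0.5; let go, the wheel settles into the nearest detent. About 0.045 N m carries it over a click. It starts one or two clicks anticlockwise of the bar
- warmer_b_axle (a point): centre of the top face of warmer_b's wheel, like warmer_a_axle
- warmer_b_pointer (a point): outer end of the pointer on warmer_b's wheel, like warmer_a_pointer; it must stay where it is
- warmer_b_wheel (a joint): angle of warmer_b's wheel, like warmer_a_wheel; it stands at any setting and is to be left there
- mug: cream mug with blue dots, about 92 mm across and 93 mm high, handle on one side, standing on warmer_a's hot zone; origin at the centre of its underside
- bowl: small pale dip bowl, 82 mm across and 34 mm high, standing on warmer_b's hot zone; origin at the centre of its underside
- salt_shaker: spice jar 44 mm across and 109 mm high, loose on the worktop between the hot-zone ends of the two warmers; origin at the centre of its underside
- ball_pen: white ball pen 145 mm long and 10 mm thick, loose on the worktop near its right edge; origin under its middle
Things that resemble listed ones, but are neither listed nor needed, are in the scene too. Leave any black look-alike of the bowl alone.

How it is judged (in metres and radians):
At the end, for the whole second after the job is handed in: The mug warmer's wheel is at rest in the detent at the long bar (within 0.12 rad), the other wheel's pointer is within 14 mm of where it started, and the mug and the bowl stand upright within 20 mm of where they were, the salt shaker and the pen within 30 mm (value of joint warmer_a_wheel between -0.12 and 0.12 rad and velocity of joint warmer_a_wheel between -0.05 and 0.05 rad/s and distance of warmer_b_pointer from where it was at the start of the episode below 0.014 m and distance of each of mug, bowl from where it was at the start of the episode below 0.02 m and angle between each of mug, bowl's own z axis and vertical below 0.1 rad and distance of each of salt_shaker, ball_pen from where it was at the start of the episode below 0.03 m); the robot touches nothing.
It fails at once if the other warmer's wheel is turned (distance of warmer_b_pointer from where it was at the start of the episode above 0.014 m).
It fails at once if the mug is lifted, shoved or tipped (distance of mug from where it was at the start of the episode above 0.02 m or angle between mug's own z axis and vertical above 0.2 rad).
It fails at once if the bowl is lifted, shoved or tipped (distance of bowl from where it was at the start of the episode above 0.02 m or angle between bowl's own z axis and vertical above 0.2 rad).
It fails at once if the salt shaker or the pen is disturbed (distance of any of salt_shaker, ball_pen from where it was at the start of the episode above 0.03 m).
It also fails if it takes over 40 s, if anything falls off the work surface, if the arm or the gripper's body presses on something with over 40 N, if the wrist force passes 120 N, or if a joint passes its speed limit or range.

## Working session

There is one attempt and no reset: what is moved stays moved. The work goes in short steps, each a Python script; the robot and the scene stay as the last script left them, time stands still between calls to the robot, and variables do not carry over. Pictures are saved under pics/ and viewed, at most 10 in all, crops included, and the job is handed in when it is done.

```bash
mkdir -p pics; ls; python3 - <<'E'
from station import env, set_gripper, viewer, workorder
import cv2
for n in("top","scene"):
    cv2.imwrite(f"pics/{n}0.png",viewer.camera(n)); 
    p=viewer.camera_params(n); print(n,p)
print(viewer.camera_params("wrist")); print(env.read_state())
E
```

```text
pics
top {'fx': 504.38230559442354, 'fy': 504.38230559442354, 'cx': 272.84129319525306, 'cy': 214.68173538053833, 'pose': array([[-5.08985498e-02,  9.73904166e-01, -2.21178691e-01,
         3.28112713e+02],
       [-9.98696742e-01, -4.87999944e-02,  1.49458254e-02,
         1.72263122e+01],
       [ 3.76228270e-03,  2.21651159e-01,  9.75118767e-01,
         1.16619261e+03],
       [ 0.00000000e+00,  0.00000000e+00,  0.00000000e+00,
         1.00000000e+00]])}
scene {'fx': 491.81219806434797, 'fy': 491.81219806434797, 'cx': 277.7520157688475, 'cy': 208.37246552596145, 'pose': array([[ 8.25514270e-01,  4.24020034e-01, -3.72469061e-01,
         2.29431531e+02],
       [-5.64076353e-01,  5.98184304e-01, -5.69204188e-01,
        -4.96724646e+02],
       [-1.85488325e-02,  6.79987169e-01,  7.32989353e-01,
         7.00473206e+02],
       [ 0.00000000e+00,  0.00000000e+00,  0.00000000e+00,
         1.00000000e+00]])}
{'fx': 354.44719602142237, 'fy': 354.44719602142237, 'cx': 277.18346569501307, 'cy': 212.86784365387393, 'tool_from_camera': array([[-9.28268606e-04,  9.68629788e-01,  2.485064
[... 283 characters left out ...]
+00]])}
{'time_s': 0.1, 'qpos': array([-1.29301673e+00,  4.23768876e-01,  1.63061472e+00,  1.16798831e-05,
        1.08860830e+00, -1.90066284e-02]), 'dq': array([-0.0016316 , -0.00049243, -0.00169472, -0.0011274 ,  0.00053601,
        0.000999  ]), 'tau': array([-1.14483024e-03, -5.45613778e+01, -2.74325877e+01,  6.45372248e-02,
        1.89087878e-02, -2.30397393e-05]), 'tool_pos': array([ 182.69395739, -597.28573765,  301.97612483]), 'orientation': array([ 9.89010090e-01,  1.47846380e-01, -8.51402877e-05, -6.94441139e-04]), 'force': array([-0.25529583,  0.00215934, -0.18894643]), 'wrist_torque': array([-0.00521077, -0.00204539, -0.03018621]), 'grip_force': 0.0, 'width': 87.43048470573808}
```

View pics/top0.png

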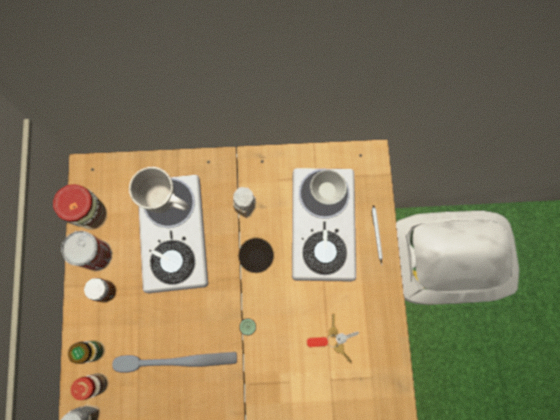

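View pics/scene0.png

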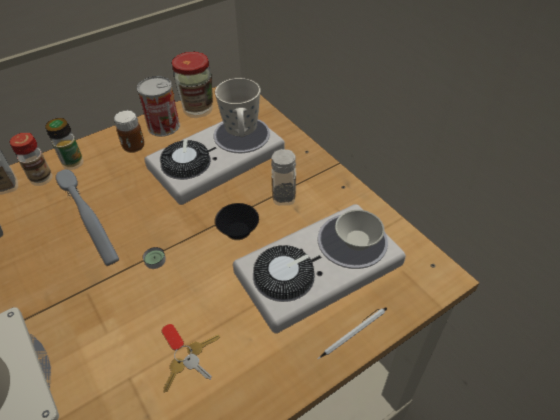

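The mug's warmer is the left one: wheel at about (172,261), pointer at about (152,251), bar near (170,237). The right warmer carries the bowl. I'll estimate the position and look from above with the wrist camera.

```bash
cat > h.py <<'E'
from station import env, set_gripper, viewer, workorder
import cv2, numpy as np
from scipy.spatial.transform import Rotation as R
def wpose():
    s=env.read_state(); T=np.eye(4); T[:3,:3]=R.from_quat(s["orientation"]).as_matrix(); T[:3,3]=s["tool_pos"]
    return T@viewer.camera_params("wrist")["tool_from_camera"]
def ray(uv,z,p,T):
    d=T[:3,:3]@np.array([(uv[0]-p["cx"])/p["fx"],-(uv[1]-p["cy"])/p["fy"],-1.]); o=T[:3,3]
    return o+d*(z-o[2])/d[2]
def down(yaw): # tool z down, tool x at heading yaw
    return (R.from_euler("z",yaw)*R.from_euler("x",np.pi)).as_quat()
E
python3 - <<'E'
from h import *
p=viewer.camera_params("top"); T=p["pose"]
for n,uv,z in[("axle",(172,261),59),("ptr",(152,251),59),("bar",(170,237),40),("c1",(141,185),40),("c2",(198,177),40),("c3",(206,285),40),("c4",(145,290),40),("axleB",(325,252),59)]:
    print(n,ray(uv,z,p,T).round(1))
a=ray((172,261),59,p,T)
print(down(0.))
set_gripper(0)
for yaw in(0,np.pi):
    print(env.ik([a[0]-100,a[1],320],down(yaw)),env.ik([a[0]-36,a[1],139],down(yaw)))
E
```

```text
axle [485.8 227.5  59. ]
ptr [510.3 271.5  59. ]
bar [543.4 235.3  40. ]
c1 [669.3 301.7  40. ]
c2 [682.1 169.4  40. ]
c3 [431.2 156.2  40. ]
c4 [427.  291.2  40. ]
axleB [ 488.8 -110.8   59. ]
[1.000000e+00 0.000000e+00 0.000000e+00 6.123234e-17]
[ 5.06196166e-01  1.35214894e-01  1.98878942e+00 -4.44089210e-16
  1.01758834e+00  2.07699249e+00] [ 4.44628179e-01  5.11582580e-01  1.98800834e+00 -4.44089210e-16
  6.42001738e-01  2.01542451e+00]
[ 0.50619617  0.13521489  1.98878942  0.          1.01758834 -1.06460016] [ 0.44462818  0.51158258  1.98800834  0.          0.64200174 -1.12616815]
```

```bash
python3 - <<'E'
from h import *
env.reach([416,227,320],down(np.pi)); env.hold(.3)
T=wpose(); np.save("T1.npy",T); cv2.imwrite("pics/w1.png",viewer.camera("wrist"))
print(env.read_state()["time_s"],env.read_state()["tool_pos"],env.read_state()["force"])
E
```

```text
4.8 [416.09925871 226.87802857 319.99108273] [ 0.06512773 -0.43462977 -0.19580942]
```

View pics/w1.png

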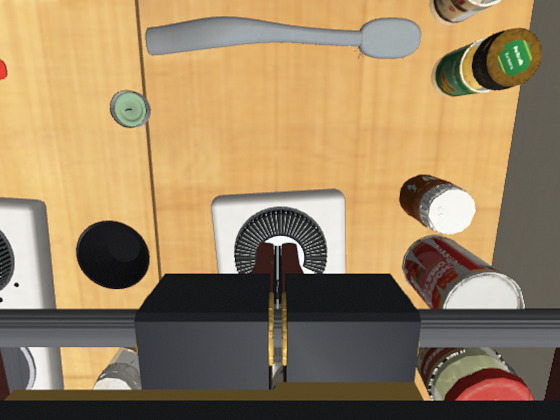

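The fingers and gripper hide half of the wheel (centre near (281,253)). The picture's up direction is towards the robot, so I'll look again from further forward, above the mug.

```bash
python3 - <<'E'
from h import *
p=viewer.camera_params("wrist"); print(ray((281,253),59,p,np.load("T1.npy")))
env.move_l([556,227,320]); env.hold(.3)
T=wpose(); np.save("T2.npy",T); im=viewer.camera("wrist"); cv2.imwrite("pics/w2.png",im)
print(env.read_state()["time_s"])
E
```

```text
[478.15612795 231.50321439  59.        ]
6.2333
```

View pics/w2.png

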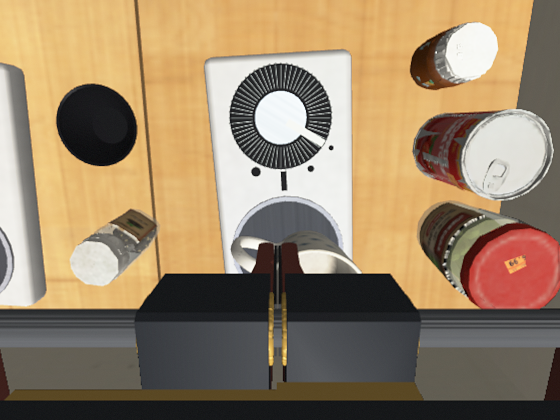

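The wheel is clear: centre about (281,117), pointer end about (325,147), bar (284,181), dots at (311,168), (331,148) and (256,172). Next I'll compute the angles.

```bash
python3 - <<'E'
from h import *
p=viewer.camera_params("wrist"); T=np.load("T2.npy")
w=lambda uv,z: ray(uv,z,p,T)
pts=[w(u,59) for u in((281,64),(281,170),(230,117),(332,117))]
print([q.round(1) for q in pts])
c=w((281,117.5),59); print("c",c)
for n,u,z in[("ptr",(324,147),59),("bar",(284,181),40),("d1",(311,168),40),("d2",(331,148),40),("d+",(256,172),40)]:
    q=w(u,z)-c; print(n,np.hypot(q[0],q[1]).round(1),np.arctan2(q[1],q[0]).round(3))
E
```

```text
[array([436.3, 231.5,  59. ]), array([532.2, 231.7,  59. ]), array([482.5, 183.9,  59. ]), array([482.6, 279.3,  59. ])]
c [483.01987518 231.60758663  59.        ]
ptr 49.3 0.986
bar 63.1 0.055
d1 58.5 0.558
d2 58.7 1.044
d+ 59.4 -0.44
```

Measured: axle (484,231.6), wheel diameter about 96 mm, bar heading 0.055, and pointer at the second dot (-1.0). So the wheel must turn 1.0 rad clockwise. I'll press on the robot side, away from the mug.

```bash
cat > drag.py <<'E'
from h import *
C=np.array([484,231.6]); H0=np.pi+.055; r=36; up=env.tips_ahead
def fz(): return env.read_state()["force"][2]
def drag(a,b,n=12,F=11):
    P=lambda t,z:[*(C+r*np.array([np.cos(H0+t),np.sin(H0+t)])),z]
    env.reach(P(a,59+up+60),down(H0+a)); env.move_l(P(a,59+up+6),rate=100); env.hold(.2)
    f0=fz(); hit=env.move_l(P(a,59+up-4),rate=10,f_stop=6)
    z=env.read_state()["tool_pos"][2]; print("hit",hit,z-up,fz()-f0)
    if hit:
        for i in range(10):
            f=fz()-f0
            if f>F-2: break
            z-=.15; env.move_l(P(a,z),rate=10)
        print("pressed",z-up,f)
        for t in np.linspace(a,b,n+1)[1:]:
            env.move_l(P(t,z),rot=down(H0+t),rate=25)
            s=env.read_state(); f=s["force"][2]-f0; print(round(t,2),round(z-up,2),s["force"].round(1))
            if f>22 or f<2: print("abort"); break
            z-=np.clip((F-f)/25,-.3,.3)
    p=env.read_state()["tool_pos"]; env.move_l([p[0],p[1],p[2]+80],rate=80)
    print(env.read_state()["time_s"])
E
python3 - <<'E'
from drag import *
drag(.7,-.35)
env.move_l([556,227,320],rot=down(np.pi),rate=250); env.hold(.2)
T=wpose(); np.save("T3.npy",T); cv2.imwrite("pics/w3.png",viewer.camera("wrist"))
print(env.read_state()["time_s"])
E
```

```text
hit True 59.31745000669844 5.731572840506424
pressed 58.717450006698414 10.82802761822948
0.61 58.72 [-1.4 -2.7 10. ]
0.52 58.66 [-1.4 -2.1 10.4]
0.44 58.62 [-1.4 -0.5 10.8]
0.35 58.59 [-1.2 -0.4 10.4]
0.26 58.55 [-1.2 -1.9 10.7]
0.18 58.52 [-0.6 -1.8  9.8]
0.09 58.45 [-0.8 -2.2 11.1]
0.0 58.44 [-0.3 -2.1  9.2]
-0.09 58.35 [-0.1 -1.8 10.8]
-0.17 58.33 [-0.2 -0.7 10. ]
-0.26 58.27 [ 1.7 -2.5  9. ]
-0.35 58.17 [ 1.9 -3.7 11.4]
13.9583
14.9417
```

View pics/w3.png

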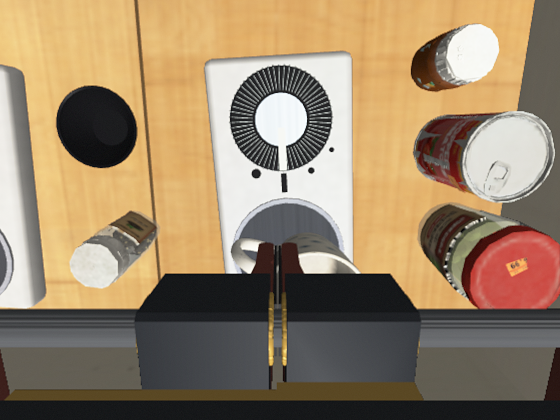

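The pointer end at (283,168) now lines up with the bar at (284,182). The mug and the jar haven't moved, and the arm is clear.

```bash
python3 -c "
from h import *
print(workorder.sign_off())"
```

```text
the job is handed in; nothing more can be done
None
```

I turned the mug warmer's wheel two clicks clockwise; its pointer now lines up with the long bar, the mug and spice jar look unmoved in the last picture, the arm stayed well away from the bowl, pen and other wheel (not re-photographed), and I handed the job in at about 15 s, with no verdict shown.

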